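# Put the carrier-gas filter on bypass and take out the spent cartridge

## Robot

A 6-joint arm with a two-finger parallel gripper is mounted at the origin on a cart in front of the work surface, level with it; the furniture and walls round the work are solid. World frame = base frame: x ahead of the robot, y to its left, z up, the work surface at z = 0. Lengths are in mm, angles in degrees, forces in N, time in s.
With the tool pointing down it reaches from about 350 to 850 mm from the base axis. Payload 8.1 kg.
Tool frame: the origin (TCP) lies midway between the tips of the shut fingers; the grasp point (between the pads) lies 19 mm behind it; z points along the fingers, y is the line along which they close (so a half turn about z gives the same grasp; the last joint's range is limited). The gripper opens to 85 mm and grips with 20 to 120 N. Pads are 22 mm wide; open, the fingers measure 114 mm over their backs; the gripper's body (76 mm by 85 mm) begins 54 mm behind the grasp point. The pads swing forward as they close: fully open they stand 13 mm farther back than shut.
Start: joints at [71.425, 7.471, 85.268, -0, 87.261, -4.893], TCP at [141.9, 582.984, 231.292] pointing down, gripper open.
Joint ranges: [-169.43, 169.43], [-51.17, 129.36], [1.28, 143.12], [-76.62, 256.62], [0, 156.53], [-152.29, 152.29]. Speed limits (degrees/s): [136.94, 136.94, 159.86, 180, 180, 180].

## Interface

Orientations are given as [roll, pitch, yaw] about the fixed x, y, z axes, in that order (R = Rz(yaw) Ry(pitch) Rx(roll)).
In Python, from bench import sense, snapshot, order, finder gives the robot as it stands.
- The arm moves only by the tool send_rows, never from a script. Its argument "steps" is a list of rows, each a list of 2 entries, a list of its own where there are three numbers: the shift along the world's x, y, z in units of 30 mm (1.0 is 30 mm), then the turn, a rotation vector about the world's x, y, z in rad. In form: [[[dx, dy, dz], [wx, wy, wz]], ...]. A call has 1 to 10 rows; each row is the pose to reach, as a shift and turn from the pose commanded when the call began; what a row does not reach only later rows make up. A row lasts 1/8 s, in which the tool goes at most 62.5 mm and 10.7 degrees, less where a joint would pass 70% of its speed; a pose out of reach is approached as far as the arm can. A call with a gripper value outside its range is refused whole. "fingers" is the closure, from 0 (fully open) to 1 (shut), set as the call begins (left out, the last holds). The fingers move at their own pace and stop on an object; "squeeze" is the grip in N (left out, the last holds). Time passes only in rows, so rows that repeat a pose let the fingers close. It gives the time, the measured TCP pose, the force, the opening and the grip force at its end, in the units of the state.
- sense(): the state, without advancing time (a new reading comes with each control period).
- snapshot(name): name is "scene" or "top" or "wrist"; returns a dict with "img" (400x640x3 uint8, red, green, blue), "K" (3x3 intrinsics, pixels), "pose" (4x4, takes a point from camera to world coordinates). Camera axes: x right, y up, looking along -z (the intrinsics and any distortion apply to the point x, -y, -z); pixel columns grow to the right and rows downward; lengths in mm; the calibration is good to about 2 mm. A picture is of the moment at which its call begins. There is no depth.
- order.hand_in(): hands the job in; it is judged then, once.
Trained networks look in the newest picture that a camera, given by its name, has taken for a name from the list of things; names that differ only in an ending like _2 or _b are one class to them, and where a whole thing is asked for, a point or a joint stands for the part that bears it (a point fixed in the world has none). Each returns a list of dicts, best first, with "confidence" (0 to 1); they miss things now and then, are a little off and sometimes report something else, mostly with a low value. They report only what shows in the picture. A call takes as long as a camera call.
- finder.find_in(label, camera): "box" ([left, top, width, height] as shares, 0 to 1, of the picture: columns of its width, rows of its height, round what is visible of it).
- finder.trace(label, camera): "mask" (400x640 bool, what is visible of it) and "box" ([left, top, width, height] as shares, 0 to 1, of the picture: columns of its width, rows of its height, round what is visible of it).
- finder.pinpoint(label, camera): "at" ([column, row] as shares, 0 to 1, of the picture: columns of its width, rows of its height: a listed point, or the origin of a listed thing).
The state is a dict: "time": time; "joint_pos": joint angles; "qd": joint speeds; "joint_efforts": joint torques, N m; "tool_pos": TCP position; "tcp_rot": TCP orientation; "ft_force": force on the tool from outside, world axes, zero at the start; "wrist_torque": the same for the moment, N m; "finger_gap": finger opening in mm; "grip_force": force on a finger pad.
Only numpy, scipy, OpenCV 4.12 (cv2) and the standard library are available. Lean on these libraries where they do the work, as an engineer would, in place of code of your own. Each camera call takes 0.05 s, during which the arm holds its last target. There are 200 camera calls.

## Task

The cartridge in the gas filter station is spent. First put the station on bypass: lift the lever out of its notch, take it through the gate and let it drop into the other notch, the one away from the filter. Then pull the filter's spring collar up, turn it counterclockwise until it springs down into its second notch, lift the freed cartridge out and stand it upright in the steel tray, leaving lever and collar as you set them and the spare cartridge and the other things on the bench undisturbed.

Things in the scene. Friction and masses are not known exactly. Their poses are not given: they have to be found in the camera images.
- station: Fixed gas filter station: grey base plate 100 mm (x) by 260 mm (y), top 8 mm over the bench; selector valve on its right half, filter on its left half. Origin: centre of the underside, on the bench; x points away from the robot, y left, z up; yaw varies. In its frame the valve spindle stands at (30, -70) mm, the filter axis at (20, 80) mm. Fittings and tubes behind lie below 45 mm.
- gate_ridge (a point): Middle of the ridge's top, height 52 mm, in the curved upright steel gate (6 mm thick, 75 mm from the spindle, top at 78 mm) that the lever passes through. Its closed slot is an inverted U: two notches 15 mm wide, floors at height 40 mm, one at each end of the ridge, joined by a channel over the ridge up to height 71 mm. Axes as the station's.
- lever_swing (a joint): Swing of the valve lever about the spindle, counterclockwise seen from above, rad. 0: in the notch toward the filter (in line; the start, within 0.02), pointing along (-0.853, 0.523) in the station's frame; 1.10: in the notch away from the filter (bypass), along (-0.853, -0.523). It swings only while lifted over the ridge.
- lever_lift (a joint): Tilt of the valve lever about a level pin on the spindle at height 45 mm, rad. 0: level, down in a notch; 0.16: just clear of the ridge; 0.26: against the top of the slot. A spring and its weight press it down, 2 to 4 N at the handle.
- lever_grip (a point): Middle of the lever's grey handle, 122 mm from the spindle, height 45 mm with the lever down. The lever is a 10 mm steel bar through the gate; the handle is round, 18 to 19 mm thick, from 98 to 152 mm from the spindle. The point's x axis points outward along the lever, y level across it.
- collar_turn (a joint): Turn of the filter's collar about the filter axis, counterclockwise seen from above, rad. 0: locked (the start, within 0.04); 1.22: released. A tooth under the collar's edge sits in one of two notches of the ring below it; the collar turns only while pulled up.
- collar_lift (a joint): Upward travel of the filter's collar, m. 0: down, tooth in a notch; 0.006: tooth riding on the ring between the notches; over 0.0065: clear; 0.010: upper stop. A spring presses it down, 3 to 7 N with its weight.
- collar_grip (a point): Point on the filter axis at which to take the collar, height 74 mm when down. The collar is a fluted steel ring, outside diameter 54 mm, height 50 to 82.5 mm, round the cartridge's head. Site axes: the station's at collar_turn 0, turning with the collar. Fingers closing along a line 55 degrees counterclockwise from its x axis are clear of the collar's tooth.
- ring_center (a point): Centre of the fixed notched ring under the collar: 68 mm in diameter, top at this point's height of 50 mm. The collar's tooth (7 mm wide, height 44 to 56 mm, reaching 34 mm from the axis) starts in the notch 145 degrees counterclockwise from the station's x axis; the second notch is at 215 degrees.
- cartridge_mid (a point): Centre of the spent cartridge, half-way up its 87 mm; z along its axis. Seated: this point at height 68.5 mm, foot 25, top 112 mm. Aluminium body and white head, both 30 mm thick, with two steel ears 39 mm across at mid-height; 29 mm of the head stand out of the collar. 80 to 155 g. Lips in the collar hold the ears until it is released; then 65 mm straight up clears the housing.
- tray: Shallow loose steel tray, 140 mm (its x) by 110 mm (its y), walls 3 mm thick and 18 mm high, floor 3 mm above its underside; 0.6 kg. Origin: centre of the underside, on the bench; z up; yaw varies.
- spare_mid (a point): Centre of the spare cartridge, the same as the spent one, 87 mm tall, standing by itself on the bench in front of the chromatograph; leave it.
- wrench: Small open-end wrench, 117 mm long, lying in front of the filter; origin: centre of its underside. Leave it.
- timer: White laboratory timer, 62x70x19 mm; origin: centre of its underside. Leave it.
- tin: Round white tin, 55 mm in diameter, 18 mm high; origin: centre of its underside. Leave it.
- tape: White spool of tape, 50 mm in diameter, 16 mm high; origin: centre of its underside. Leave it.
- amber_bottle: Amber reagent bottle, 66 mm in diameter, 132 mm high, behind the station; origin: centre of its underside. Leave it.
- clear_bottle: Clear reagent bottle, 54 mm in diameter, 108 mm high, behind the station; origin: centre of its underside. Leave it.
- wash_bottle: White wash bottle, 92x62x222 mm, at the right; origin: centre of its underside. Leave it.

How it is judged:
By the outcome, as a careful person would: the job done as asked, in the order asked, and still so for the second after the job is handed in, with the robot touching nothing.
It also fails if it takes over 64 s, if anything falls off the work surface, if the arm or the gripper's body presses on something with over 40 N, if the wrist force passes 120 N, or if a joint passes its speed limit or range.

## Working session

There is one attempt and no reset: what is moved stays moved. The work goes in short steps, Python scripts to look and compute and a tool call to move; the robot and the scene stay as the last step left them, time stands still between calls to the robot, and variables do not carry over. Pictures are saved under pics/ and viewed, at most 10 in all, crops included, and the job is handed in when it is done.

Besides the shell and the picture viewer there is one more tool, called after ">>>" by a JSON object that holds its "op" and its "data", one argument or row to a line. send_rows: Moves the arm, as the interface text tells. Its arguments: {"type":"object","properties":{"steps":{"type":"array"},"fingers":{"type":"number"},"squeeze":{"type":"number"}},"required":["steps"]}

```bash
mkdir -p pics; ls; cat > h.py <<'E'
import numpy as np, cv2
from bench import sense, snapshot, order, finder
def ray(s,uv):
    K=s["K"];P=np.array(s["pose"]);p=np.linalg.inv(K)@[uv[0],uv[1],1]
    d=P[:3,:3]@np.array([p[0],-p[1],-p[2]]);return P[:3,3],d/np.linalg.norm(d)
def atz(s,uv,z):
    o,d=ray(s,uv);return o+d*(z-o[2])/d[2]
def proj(s,X):
    P=np.array(s["pose"]);c=P[:3,:3].T@(np.asarray(X,float)-P[:3,3]);q=s["K"]@[c[0],-c[1],-c[2]];return q[:2]/q[2]
def pin(l,c):
    r=finder.pinpoint(l,c);return [(round(x["confidence"],2),np.array(x["at"])*[640,400]) for x in r[:2]]
E
python3 - <<'E'
from h import *
np.set_printoptions(precision=1,suppress=True)
Z=dict(station=0,gate_ridge=52,lever_grip=45,collar_grip=74,ring_center=50,cartridge_mid=68.5,tray=0,spare_mid=43.5,wrench=0,timer=0,tin=0,tape=0)
for c in ("scene","top"):
    s=snapshot(c);cv2.imwrite(f"pics/{c}.png",s["img"][:,:,::-1]);print(c,s["pose"][:3,3])
    for l,z in Z.items():
        print(l,[(a,b,atz(s,b,z)) for a,b in pin(l,c)])
print(sense())
E
```

```text
pics
scene [ -72.6 -524.4  986.9]
station [(0.84, array([318.7, 238.3]), array([ 538.9, -100.1,    0. ])), (0.72, array([307.2, 207. ]), array([629.5,  15. ,   0. ]))]
gate_ridge [(0.89, array([318.6, 245.1]), array([ 484.8, -137.5,   52. ]))]
lever_grip [(0.59, array([302.6, 242.6]), array([467.6, -87.8,  45. ]))]
collar_grip [(0.45, array([307.6, 205.6]), array([582.6, -22.7,  74. ]))]
ring_center [(0.63, array([309.6, 207.7]), array([596.3, -20.9,  50. ]))]
cartridge_mid [(0.49, array([305.4, 204.3]), array([587. , -10.3,  68.5])), (0.25, array([307.4, 207.3]), array([580.1, -23.7,  68.5]))]
tray [(0.63, array([388.3, 300.3]), array([ 472.5, -398.4,    0. ])), (0.16, array([335.4, 184.7]), array([784.2,  -4.2,   0. ]))]
spare_mid []
wrench [(0.64, array([287.8, 236.6]), array([484.4, -11.7,   0. ]))]
timer [(0.82, array([194. , 197.6]), array([424.6, 378.4,   0. ]))]
tin [(0.49, array([212. , 209.4]), array([422.3, 283. ,   0. ]))]
tape [(0.77, array([427., 277.]), array([ 612.3, -458.9,    0. ]))]
top [ 468.2  -60.9 1536.4]
station [(0.71, array([324.1, 217. ]), array([547.9, -88
[... 745 characters left out ...]
7.1]), array([504.7,  -1.3,   0. ]))]
timer [(0.77, array([208.6, 241.7]), array([437.4, 378.8,   0. ])), (0.7, array([306.6, 205.8]), array([592.6, -16. ,   0. ]))]
tin [(0.15, array([307.5, 208.8]), array([580.3, -20. ,   0. ]))]
tape [(0.64, array([411.6, 203.2]), array([ 613. , -450.8,    0. ]))]
{'time': 1.3, 'joint_pos': array([71.4,  7.5, 85.3, -0. , 87.3, -4.9]), 'qd': array([ 0.1,  0.1,  0. ,  0. , -0.1,  0. ]), 'joint_efforts': array([  0. , -56.9, -50.1,  -0. ,   0. ,   0. ]), 'tool_pos': array([141.9, 583. , 231.3]), 'tcp_rot': array([180. ,   0. , 166.3]), 'ft_force': array([-0.1,  0.3, -0.4]), 'wrist_torque': array([0., 0., 0.]), 'grip_force': 0.0, 'finger_gap': 85.51741429716}
```

```bash
python3 - <<'E'
import cv2,numpy as np
a=cv2.imread('pics/scene.png');b=cv2.imread('pics/top.png')
A=cv2.resize(a[150:350,180:460],(784,560),interpolation=3);cv2.imwrite('pics/scene_c.png',A)
B=cv2.resize(b[130:290,190:450],(790,486),interpolation=3);cv2.imwrite('pics/top_c.png',B)
E
```

```text
(no output)
```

View pics/scene_c.png

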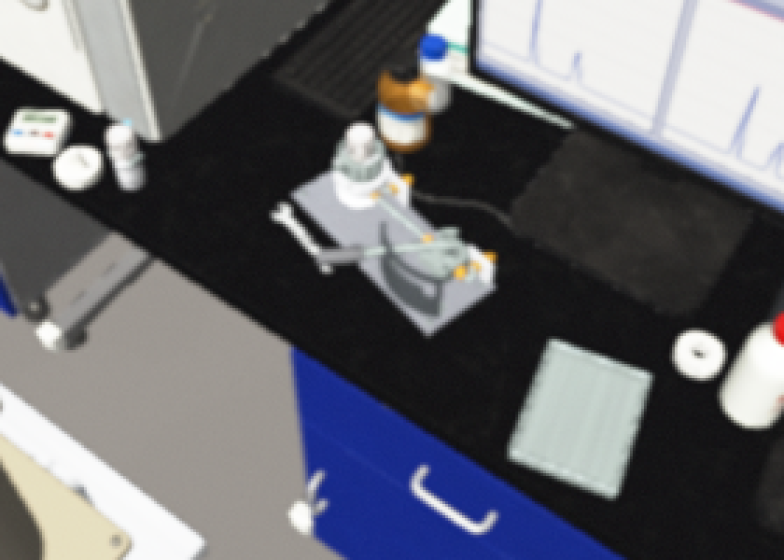

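View pics/top_c.png

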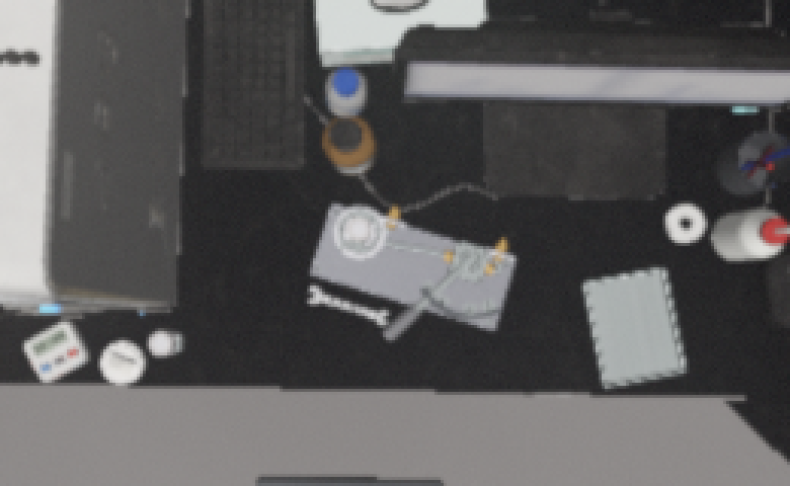

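```bash
cat > fit.py <<'E'
from h import *
from scipy.optimize import least_squares
# station-frame points
S=dict(station=(0,0,0),lever=(30-.853*122,-70+.523*122,45),gate=(30-75,-70,52),ring=(20,80,50),collar=(20,80,74),cart=(20,80,68.5))
def W(p,X):
    c,s=np.cos(p[2]),np.sin(p[2]);return np.array([p[0]+c*X[0]-s*X[1],p[1]+s*X[0]+c*X[1],X[2]])
def fit(obs,p0=(545,-90,-.27)): # obs: (snap,pix,X,sigma)
    f=lambda p:np.concatenate([(proj(s,W(p,X))-uv)/g for s,uv,X,g in obs])
    r=least_squares(f,p0,loss='soft_l1');return r.x,f(r.x).reshape(-1,2)
E
python3 - <<'E'
from fit import *
np.set_printoptions(precision=1,suppress=True)
t=snapshot("top");s=snapshot("scene")
o=[]
# plate corners (top): left-far, right-far, right-near
for uv,X in [((332,205),(50,130,8)),((515,256),(50,-130,8)),((496,330),(-50,-130,8)),((312,275),(-50,130,8))]:
    o.append((t,np.array(uv)/3.038+[190,130],X,1))
for uv,X in [((290,192),(-50,130,8)),((430,334),(-50,-130,8)),((496,288),(50,-130,8))]:
    o.append((s,np.array(uv)/2.8+[180,150],X,1))
for n,u in dict(station=(324.1,217),gate=(337.9,233.3),lever=(323.6,234.5),ring=(309.5,206.8),cart=(306.6,205.1)).items(): o.append((t,np.array(u),S[n],1))
for n,u in dict(station=(318.7,238.3),gate=(318.6,245.1),lever=(302.6,242.6),ring=(309.6,207.7)).items(): o.append((s,np.array(u),S[n],1))
p,r=fit(o);print(p,np.degrees(p[2]));print(r)
for n in S:print(n,W(p,S[n]))
for uv in [(583,280),(665,267),(687,372),(603,388)]: print("tray",atz(t,np.array(uv)/3.038+[190,130],18))
E
```

```text
[545.7 -96.5  -0.3] -15.333516404344216
[[-0.2 -0.7]
 [ 0.3  0.6]
 [-0.2 -0.3]
 [-0.7 -0.4]
 [ 0.5  0.5]
 [-0.5 -0.3]
 [-0.6 -0.7]
 [ 1.8  0.6]
 [ 2.  -0.5]
 [-1.2  0.8]
 [-1.1 -0.4]
 [ 1.7  1. ]
 [ 0.3 -1.8]
 [ 3.6  2.5]
 [-0.3 -1.8]
 [-0.8  2.3]]
station [545.7 -96.5   0. ]
lever [472.6 -82.9  45. ]
gate [ 483.8 -152.1   52. ]
ring [586.1 -24.6  50. ]
collar [586.1 -24.6  74. ]
cart [586.1 -24.6  68.5]
tray [ 531.  -324.7   18. ]
tray [ 550.8 -435.2   18. ]
tray [ 411.1 -465.    18. ]
tray [ 387.8 -352.5   18. ]
```

>>> {"op": "send_rows", "data": {
  "steps": [
    [[1, -1, 1], [0, 0, 0]],
    [[2.5, -2.5, 2], [0, 0, 0]],
    [[4, -4, 2.3], [0, 0, 0]],
    [[5, -6, 2.3], [0, 0, 0]],
    [[6, -8, 2.3], [0, 0, -0.1]],
    [[7, -10, 2.3], [0, 0, -0.2]],
    [[8, -12, 2.3], [0, 0, -0.3]],
    [[9, -15, 2.3], [0, 0, -0.4]],
    [[10, -18, 2.3], [0, 0, -0.5]],
    [[10, -19.5, 2.3], [0, 0, -0.58]]
  ]
}}

```text
time: 2.65
tool_pos: [426.2, 66.6, 300.5]
tcp_rot: [180.0, 0.0, 132.9]
ft_force: [0.7, 0.0, -0.1]
finger_gap: 85.6
grip_force: 0.0
```

>>> {"op": "send_rows", "data": {
  "steps": [
    [[0.3, -2, 0], [0, 0, 0]],
    [[0.6, -4, 0], [0, 0, 0]],
    [[0.6, -5, 0], [0, 0, 0]],
    [[0.6, -5, 0], [0, 0, 0]]
  ]
}}

```text
time: 3.15
tool_pos: [443.6, -83.3, 300.2]
tcp_rot: [-180.0, 0.0, 132.9]
ft_force: [-0.1, -0.7, -0.2]
finger_gap: 85.3
grip_force: 0.0
```

```bash
python3 - <<'E'
from fit import *
np.set_printoptions(precision=1,suppress=True)
s=snapshot("wrist");cv2.imwrite("pics/w1.png",s["img"][:,:,::-1])
print(s["pose"],s["K"]); p=(545.7,-96.5,np.radians(-15.33))
for n,l in dict(station='station',lever='lever_grip',gate='gate_ridge',ring='ring_center',collar='collar_grip',cart='cartridge_mid').items(): print(n,proj(s,W(p,S[n])),pin(l,"wrist"))
print(sense()['tool_pos'],sense()['time'])
E
```

```text
[[  0.7  -0.6  -0.2 392.8]
 [  0.7   0.7   0.2 -26.9]
 [  0.   -0.3   1.  444.1]
 [  0.    0.    0.    1. ]] [[298.1   0.  322.6]
 [  0.  298.1 197.5]
 [  0.    0.    1. ]]
station [363.6 207.9] [(0.7, array([366.2, 210. ]))]
lever [337.4 177.6] [(0.6, array([342.1, 178.9]))]
gate [309.4 219.1] [(0.98, array([310.7, 219.8]))]
ring [425.4 202.6] [(0.82, array([428.4, 204.8]))]
collar [431.4 208.3] [(0.56, array([434.2, 208.5]))]
cart [430. 207.] [(0.72, array([432.3, 207.3]))]
[443.9 -80.4 300.4] 3.5
```

View pics/w1.png

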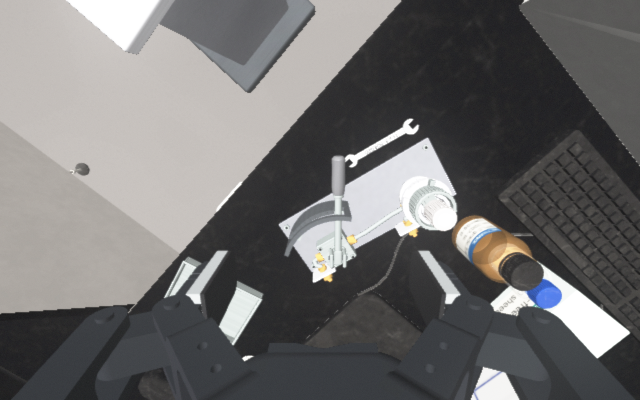

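>>> {"op": "send_rows", "data": {
  "steps": [
    [[0.3, 0, -2], [0, 0, 0]],
    [[0.6, 0, -4], [0, 0, 0]],
    [[0.9, 0, -5.5], [0, 0, 0]],
    [[0.9, 0, -5.5], [0, 0, 0]]
  ]
}}

```text
time: 4.0
tool_pos: [467.9, -79.8, 131.5]
tcp_rot: [-179.8, -0.4, 133.2]
ft_force: [-1.1, 0.5, 0.5]
finger_gap: 85.5
grip_force: 0.0
```

```bash
python3 - <<'E'
from fit import *
np.set_printoptions(precision=1,suppress=True)
s=snapshot("wrist");cv2.imwrite("pics/w2.png",s["img"][:,:,::-1])
p=(545.7,-96.5,np.radians(-15.33))
o=[]
for n,l in dict(station='station',lever='lever_grip',gate='gate_ridge',ring='ring_center',collar='collar_grip',cart='cartridge_mid').items():
    r=pin(l,"wrist"); print(n,proj(s,W(p,S[n])),r)
    if r:o.append((s,r[0][1],S[n],2))
q,e=fit(o,p);print(q,np.degrees(q[2]),e)
for n in S:print(n,W(q,S[n]))
m=finder.trace('lever_grip',"wrist")
for x in m[:2]:
    ys,xs=np.nonzero(x['mask']);print(x['confidence'],len(xs),x['box'],[(r,xs[ys==r].min(),xs[ys==r].max()) for r in range(ys.min(),ys.max(),12)])
print(sense()['tool_pos'],sense()['time'])
E
```

```text
station [366.2 250.7] [(0.71, array([366.5, 251. ]))]
lever [323.1 209.7] [(0.76, array([324.7, 209.5]))]
gate [277.2 276.7] [(0.94, array([277. , 276.8])), (0.45, array([473.2, 253.5]))]
ring [469.8 251.5] [(0.88, array([474.7, 252.6]))]
collar [484.6 266.2] [(0.8, array([490.8, 267.6])), (0.73, array([325.8, 210.6]))]
cart [480.9 262.6] [(0.77, array([483.3, 264.6]))]
[547.3 -95.6  -0.3] -15.830884964379258 [[ 0.7  0. ]
 [ 0.7  0.1]
 [ 1.2 -0.2]
 [-1.3  0.1]
 [-1.9 -0. ]
 [-0.  -0.3]]
station [547.3 -95.6   0. ]
lever [474.4 -81.3  45. ]
gate [ 484.9 -150.7   52. ]
ring [588.4 -24.1  50. ]
collar [588.4 -24.1  74. ]
cart [588.4 -24.1  68.5]Traceback (most recent call last):
  File "<stdin>", line 13, in <module>
    return umr_minimum(a, axis, None, out, keepdims, initial, where)
ValueError: zero-size array to reduction operation minimum which has no identity
```

View pics/w2.png

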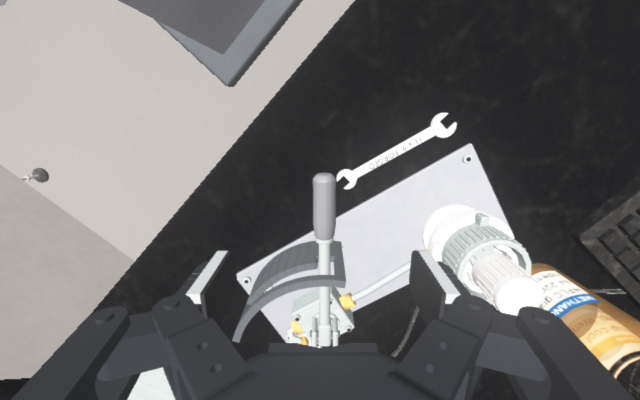

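>>> {"op": "send_rows", "data": {
  "steps": [
    [[0.05, 0, -1.5], [0, 0, 0]],
    [[0.05, 0, -2.8], [0, 0, 0]],
    [[0.05, 0, -3.4], [0, 0, 0]],
    [[0.05, 0, -3.4], [0, 0, 0]]
  ]
}}

```text
time: 4.9
tool_pos: [471.1, -81.2, 32.3]
tcp_rot: [-179.9, -0.1, 133.1]
ft_force: [0.0, -0.1, 0.2]
finger_gap: 85.5
grip_force: 0.0
```

```bash
python3 - <<'E'
from fit import *
np.set_printoptions(precision=1,suppress=True)
s=snapshot("wrist");cv2.imwrite("pics/w3.png",s["img"][:,:,::-1])
r=pin('lever_grip','wrist');print(r,atz(s,r[0][1],45) if r else 0)
x=sense();print(x['tool_pos'],x['time'],x['ft_force'])
E
```

```text
[(0.85, array([320.9, 268.8]))] [472.8 -82.4  45. ]
[473.1 -81.7  34.5] 5.0 [0.5 0.5 0.9]
```

>>> {"op": "send_rows", "data": {
  "steps": [
    [[0, 0, -0.27], [0, 0, 0]],
    [[0, 0, -0.27], [0, 0, 0]],
    [[0, 0, -0.27], [0, 0, 0]],
    [[0, 0, -0.27], [0, 0, 0]],
    [[0, 0, -0.27], [0, 0, 0]],
    [[0, 0, -0.27], [0, 0, 0]]
  ],
  "fingers": 1,
  "squeeze": 40
}}

```text
time: 5.75
tool_pos: [472.5, -81.5, 25.4]
tcp_rot: [180.0, 0.0, 133.1]
ft_force: [-0.0, -0.1, 1.0]
finger_gap: 17.2
grip_force: 38.9
```

```bash
cat > path.py <<'E'
from fit import *
from scipy.spatial.transform import Rotation as R
piv=np.array([557.1,-171.1,45.]); t0=np.array([472.5,-81.5,25.4])
def pose(th,ph):
    u=(t0-piv)*[1,1,0];u/=np.linalg.norm(u)
    M=R.from_rotvec([0,0,ph])*R.from_rotvec(th*np.cross(u,[0,0,1]))
    return piv+M.apply(t0-piv),M
def rows(path):
    a,A=pose(*path[0]);o=[]
    for q in path[1:]:
        b,B=pose(*q);o.append([[round(float(v),2) for v in (b-a)/30],[round(float(v),3) for v in (B*A.inv()).as_rotvec()]])
    print(o)
E
python3 - <<'E'
from path import *
rows([(0,0),(.07,0),(.14,0),(.21,0),(.21,0),(.21,0)])
rows([(.21,0)]+[(.21,x) for x in (.07,.2,.34,.48,.62,.76,.9,1.02,1.1,1.1)])
rows([(.21,1.1),(.14,1.1),(.07,1.1),(0,1.1),(0,1.1)])
E
```

```text
[[[-0.02, 0.03, 0.29], [0.051, 0.048, 0.0]], [[-0.03, 0.04, 0.58], [0.102, 0.096, 0.0]], [[-0.03, 0.03, 0.87], [0.153, 0.144, 0.0]], [[-0.03, 0.03, 0.87], [0.153, 0.144, 0.0]], [[-0.03, 0.03, 0.87], [0.153, 0.144, 0.0]]]
[[[-0.2, -0.21, 0.0], [0.0, 0.0, 0.07]], [[-0.54, -0.63, 0.0], [-0.0, 0.0, 0.2]], [[-0.84, -1.12, 0.0], [-0.0, -0.0, 0.34]], [[-1.07, -1.66, 0.0], [0.0, 0.0, 0.48]], [[-1.22, -2.22, 0.0], [0.0, 0.0, 0.62]], [[-1.3, -2.8, 0.0], [0.0, -0.0, 0.76]], [[-1.29, -3.38, 0.0], [-0.0, 0.0, 0.9]], [[-1.21, -3.87, 0.0], [0.0, -0.0, 1.02]], [[-1.13, -4.19, 0.0], [0.0, 0.0, 1.1]], [[-1.13, -4.19, 0.0], [0.0, 0.0, 1.1]]]
[[[-0.0, -0.0, -0.29], [0.02, -0.067, 0.0]], [[0.01, 0.0, -0.58], [0.039, -0.134, 0.0]], [[0.04, 0.01, -0.87], [0.059, -0.201, -0.0]], [[0.04, 0.01, -0.87], [0.059, -0.201, -0.0]]]
```

>>> {"op": "send_rows", "data": {
  "steps": [
    [[-0.02, 0.03, 0.29], [0.051, 0.048, 0.0]],
    [[-0.03, 0.04, 0.58], [0.102, 0.096, 0.0]],
    [[-0.03, 0.03, 0.87], [0.153, 0.144, 0.0]],
    [[-0.03, 0.03, 0.87], [0.153, 0.144, 0.0]],
    [[-0.03, 0.03, 0.87], [0.153, 0.144, 0.0]]
  ]
}}

```text
time: 6.38
tool_pos: [471.1, -80.5, 50.6]
tcp_rot: [-179.9, -12.0, 133.1]
ft_force: [2.0, -0.8, -3.1]
finger_gap: 17.3
grip_force: 39.2
```

>>> {"op": "send_rows", "data": {
  "steps": [
    [[-0.2, -0.21, 0.0], [0.0, 0.0, 0.07]],
    [[-0.54, -0.63, 0.0], [0, 0, 0.2]],
    [[-0.84, -1.12, 0.0], [0, 0, 0.34]],
    [[-1.07, -1.66, 0.0], [0.0, 0.0, 0.48]],
    [[-1.22, -2.22, 0.0], [0.0, 0.0, 0.62]],
    [[-1.3, -2.8, 0.0], [0.0, 0, 0.76]],
    [[-1.29, -3.38, 0.0], [0, 0.0, 0.9]],
    [[-1.21, -3.87, 0.0], [0.0, 0, 1.02]],
    [[-1.13, -4.19, 0.0], [0.0, 0.0, 1.1]],
    [[-1.13, -4.19, 0.0], [0.0, 0.0, 1.1]]
  ]
}}

```text
time: 7.62
tool_pos: [436.5, -206.0, 50.8]
tcp_rot: [-180.0, -12.1, -163.9]
ft_force: [-5.0, -1.5, -2.2]
finger_gap: 17.1
grip_force: 39.2
```

>>> {"op": "send_rows", "data": {
  "steps": [
    [[0, 0, -0.29], [0.02, -0.067, 0.0]],
    [[0.01, 0.0, -0.58], [0.039, -0.134, 0.0]],
    [[0.04, 0.01, -0.87], [0.059, -0.201, 0]],
    [[0.04, 0.01, -0.87], [0.059, -0.201, 0]]
  ]
}}

```text
time: 8.12
tool_pos: [438.0, -205.7, 25.3]
tcp_rot: [180.0, -0.0, -164.0]
ft_force: [-3.1, 1.3, 1.7]
finger_gap: 17.0
grip_force: 39.6
```

>>> {"op": "send_rows", "data": {
  "steps": [
    [[0, 0, 0], [0, 0, 0]],
    [[0, 0, 0], [0, 0, 0]],
    [[0, 0, 0], [0, 0, 0]],
    [[0, 0, 1], [0, 0, 0]],
    [[0, 0, 2.5], [0, 0, 0]],
    [[0, 0, 4.5], [0, 0, 0]],
    [[0, 0, 5.3], [0, 0, 0]],
    [[1, 1, 5.3], [0, 0, -0.17]],
    [[2, 2.5, 5.3], [0, 0, -0.34]],
    [[3, 4, 5.3], [0, 0, -0.5]]
  ],
  "fingers": 0
}}

```text
time: 9.38
tool_pos: [529.7, -84.7, 184.5]
tcp_rot: [-180.0, -0.0, 167.1]
ft_force: [0.3, -0.8, -0.2]
finger_gap: 85.4
grip_force: 0.0
```

>>> {"op": "send_rows", "data": {
  "steps": [
    [[1, 1.2, 0], [0, 0, -0.17]],
    [[2, 2.05, 0], [0, 0, -0.34]],
    [[2, 2.05, 0], [0, 0, -0.5]],
    [[2, 2.05, 0], [0, 0, -0.666]],
    [[2, 2.05, 0], [0, 0, -0.666]]
  ]
}}

```text
time: 10.0
tool_pos: [588.8, -24.1, 184.0]
tcp_rot: [-180.0, -0.0, 129.4]
ft_force: [0.2, 0.9, -0.6]
finger_gap: 85.1
grip_force: 0.0
```

```bash
python3 - <<'E'
from fit import *
np.set_printoptions(precision=1,suppress=True)
x=sense();print(x['tool_pos'],x['tcp_rot'],x['time'])
s=snapshot("wrist");cv2.imwrite("pics/w4.png",s["img"][:,:,::-1])
S['lever']=(30-.853*122,-70-.523*122,45)
q=(547.3,-95.6,np.radians(-15.83));o=[]
for n,l in dict(station='station',lever='lever_grip',gate='gate_ridge',ring='ring_center',collar='collar_grip',cart='cartridge_mid').items():
    r=pin(l,"wrist"); print(n,proj(s,W(q,S[n])),r)
    if r:o.append((s,r[0][1],S[n],2))
q,e=fit(o,q);print(q,np.degrees(q[2]),e.round(1).tolist())
print(W(q,S['ring']),W(q,S['lever']))
t=snapshot("top")
for l in('amber_bottle','clear_bottle'):
    r=pin(l,'top');print(l,[(a,atz(t,b,0)) for a,b in r])
E
```

```text
[588.8 -24.1 184. ] [-180.    -0.   129.4] 10.0
station [254.4 200.3] [(0.96, array([254.1, 201.4]))]
lever [ 97.6 228.1] [(0.68, array([ 98.7, 228.6])), (0.52, array([321.4, 190.6]))]
gate [159.3 219.1] [(0.65, array([156.6, 219.4]))]
ring [321.  187.2] [(0.79, array([322.9, 189.2]))]
collar [320.8 194.3] []
cart [320.9 192.6] [(0.77, array([317.2, 189.6]))]
[546.8 -96.3  -0.3] -15.566038137638053 [[-0.2, -0.5], [-0.8, 0.1], [1.0, 0.1], [-1.4, -1.1], [1.3, 1.4]]
[587.6 -24.6  50. ] [ 439.6 -205.3   45. ]
amber_bottle [(0.53, array([695.7, -13.5,   0. ]))]
clear_bottle [(0.49, array([780.3,  -2.6,   0. ]))]
```

View pics/w4.png

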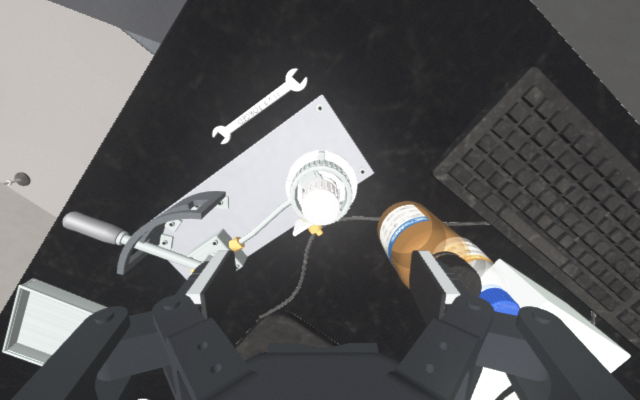

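>>> {"op": "send_rows", "data": {
  "steps": [
    [[0, 0, -1.5], [0, 0, 0]],
    [[0, 0, -3], [0, 0, 0]],
    [[0, 0, -4], [0, 0, 0]],
    [[0, 0, -4.4], [0, 0, 0]],
    [[0, 0, -4.4], [0, 0, 0]]
  ]
}}

```text
time: 11.12
tool_pos: [588.4, -24.4, 51.9]
tcp_rot: [-180.0, -0.1, 129.3]
ft_force: [-0.3, 0.4, 1.5]
finger_gap: 85.4
grip_force: 0.0
```

>>> {"op": "send_rows", "data": {
  "steps": [
    [[0, 0, 0], [0, 0, 0]],
    [[0, 0, 0], [0, 0, 0]],
    [[0, 0, 0], [0, 0, 0]],
    [[0, 0, 0], [0, 0, 0]],
    [[0, 0, 0], [0, 0, 0]]
  ],
  "fingers": 1,
  "squeeze": 60
}}

```text
time: 11.75
tool_pos: [588.5, -26.0, 54.8]
tcp_rot: [-179.9, 0.1, 129.3]
ft_force: [-11.7, -5.9, 15.2]
finger_gap: 53.1
grip_force: 60.6
```

>>> {"op": "send_rows", "data": {
  "steps": [
    [[-0.04, -0.03, 0.12], [0, 0, 0]],
    [[-0.04, -0.03, 0.25], [0, 0, 0]],
    [[-0.04, -0.03, 0.38], [0, 0, 0]],
    [[-0.04, -0.03, 0.38], [0, 0, 0]],
    [[-0.04, -0.03, 0.38], [0, 0, 0]]
  ]
}}

```text
time: 12.38
tool_pos: [588.2, -26.1, 64.0]
tcp_rot: [180.0, 0.1, 129.3]
ft_force: [4.0, -5.4, -5.2]
finger_gap: 52.4
grip_force: 63.9
```

```bash
python3 - <<'E'
from fit import *
np.set_printoptions(precision=2,suppress=True)
x=sense();print(x['tool_pos'],x['tcp_rot'],x['time'],x['ft_force'],x['wrist_torque'],x['finger_gap'])
E
```

```text
[588.22 -26.08  63.99] [179.96   0.08 129.3 ] 12.375 [ 3.99 -5.44 -5.23] [-1.17 -0.22 -0.07] 52.377642651790424
```

>>> {"op": "send_rows", "data": {
  "steps": [
    [[0, 0, 0], [0, 0, 0.12]],
    [[0, 0, 0], [0, 0, 0.28]],
    [[0, 0, 0], [0, 0, 0.44]],
    [[0, 0, 0], [0, 0, 0.6]],
    [[0, 0, 0], [0, 0, 0.76]],
    [[0, 0, 0], [0, 0, 0.92]],
    [[0, 0, 0], [0, 0, 1.08]],
    [[0, 0, 0], [0, 0, 1.2]],
    [[0, 0, 0], [0, 0, 1.22]],
    [[0, 0, 0], [0, 0, 1.22]]
  ]
}}

```text
time: 13.62
tool_pos: [588.9, -23.8, 64.2]
tcp_rot: [180.0, 0.2, -160.7]
ft_force: [5.0, 7.6, -5.4]
finger_gap: 52.8
grip_force: 63.9
```

```bash
python3 - <<'E'
from fit import *
np.set_printoptions(precision=2,suppress=True)
x=sense();print(x['tool_pos'],x['tcp_rot'],x['time'],x['ft_force'],x['wrist_torque'],x['finger_gap'])
E
```

```text
[588.94 -23.78  64.23] [ 179.95    0.18 -160.73] 13.625 [ 4.99  7.61 -5.39] [ 0.34 -1.1  -0.01] 52.83650050993583
```

>>> {"op": "send_rows", "data": {
  "steps": [
    [[0, 0, -0.1], [0, 0, 0]],
    [[0, 0, -0.2], [0, 0, 0]],
    [[0, 0, -0.32], [0, 0, 0]],
    [[0, 0, -0.32], [0, 0, 0]],
    [[0, 0, -0.32], [0, 0, 0]]
  ]
}}

```text
time: 14.25
tool_pos: [589.0, -23.8, 55.1]
tcp_rot: [180.0, 0.2, -160.7]
ft_force: [3.1, 6.8, -2.1]
finger_gap: 52.6
grip_force: 64.3
```

>>> {"op": "send_rows", "data": {
  "steps": [
    [[0, 0, 0], [0, 0, 0]],
    [[0, 0, 0], [0, 0, 0]],
    [[0, 0, 0], [0, 0, 0]],
    [[0, 0, 0], [0, 0, 0]],
    [[0, 0, 0.5], [0, 0, 0]],
    [[0, 0, 1.04], [0, 0, 0]],
    [[0, 0, 1.04], [0, 0, 0]],
    [[0, 0, 1.04], [0, 0, 0]]
  ],
  "fingers": 0
}}

```text
time: 15.25
tool_pos: [587.7, -25.3, 85.6]
tcp_rot: [-180.0, 0.0, -160.8]
ft_force: [-0.4, -0.0, -0.3]
finger_gap: 85.3
grip_force: 0.0
```

```bash
python3 - <<'E'
from fit import *
np.set_printoptions(precision=2,suppress=True)
x=sense();print(x['tool_pos'],x['tcp_rot'],x['time'],x['ft_force'],x['wrist_torque'],x['finger_gap'])
s=snapshot("wrist");cv2.imwrite("pics/w5.png",s["img"][:,:,::-1])
for l in ('cartridge_mid','ring_center','collar_grip'): print(l,pin(l,'wrist'))
for X in [(588.5,-24.5,112),(588.5,-24.5,68.5)]:print(proj(s,X))
E
```

```text
[587.67 -25.33  85.57] [-179.99    0.   -160.79] 15.25 [-0.39 -0.03 -0.31] [-0.04 -0.01  0.01] 85.34956603381548
cartridge_mid [(0.67, array([322.37, 236.  ]))]
ring_center [(0.84, array([327.3 , 228.68]))]
collar_grip []
[322.19 280.47]
[322.29 239.05]
```

View pics/w5.png

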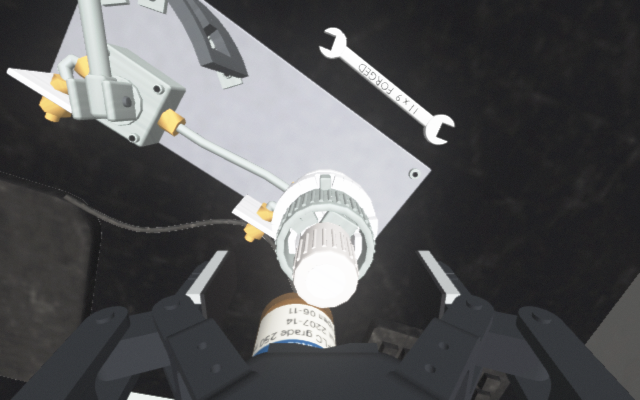

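>>> {"op": "send_rows", "data": {
  "steps": [
    [[-0.01, 0.04, 0.03], [0, 0, 0]],
    [[-0.01, 0.04, 0.03], [0, 0, 0]],
    [[-0.01, 0.04, 0.03], [0, 0, 0]],
    [[-0.01, 0.04, 0.03], [0, 0, 0]],
    [[-0.01, 0.04, 0.03], [0, 0, 0]],
    [[-0.01, 0.04, 0.03], [0, 0, 0]],
    [[-0.01, 0.04, 0.03], [0, 0, 0]]
  ],
  "fingers": 1,
  "squeeze": 50
}}

```text
time: 16.32
tool_pos: [587.4, -24.1, 86.3]
tcp_rot: [180.0, -0.0, -160.8]
ft_force: [0.9, 0.4, 2.5]
finger_gap: 28.6
grip_force: 49.4
```

Well centred; lift gently first, then clear.

>>> {"op": "send_rows", "data": {
  "steps": [
    [[0, 0, 0.2], [0, 0, 0]],
    [[0, 0, 0.5], [0, 0, 0]],
    [[0, 0, 0.8], [0, 0, 0]],
    [[0, 0, 0.8], [0, 0, 0]]
  ]
}}

```text
time: 16.82
tool_pos: [588.1, -24.3, 111.6]
tcp_rot: [-180.0, 0.1, -160.8]
ft_force: [-0.3, 0.8, -1.4]
finger_gap: 28.4
grip_force: 49.3
```

>>> {"op": "send_rows", "data": {
  "steps": [
    [[0, 0, 1], [0, 0, 0]],
    [[0, 0, 2.5], [0, 0, 0]],
    [[0, 0, 3.5], [0, 0, -0.08]],
    [[-0.3, -0.8, 4], [0, 0, -0.2]],
    [[-0.8, -2, 4], [0, 0, -0.34]],
    [[-1.3, -3.5, 4], [0, 0, -0.48]],
    [[-1.9, -5, 4], [0, 0, -0.62]],
    [[-2.4, -6.5, 4], [0, 0, -0.76]],
    [[-2.9, -8, 4], [0, 0, -0.86]],
    [[-3.3, -9.3, 4], [0, 0, -0.86]]
  ]
}}

```text
time: 18.08
tool_pos: [487.3, -304.7, 230.0]
tcp_rot: [180.0, -0.0, 149.8]
ft_force: [0.9, -0.1, -0.8]
finger_gap: 28.2
grip_force: 49.7
```

>>> {"op": "send_rows", "data": {
  "steps": [
    [[-0.3, -1.2, 0], [0, 0, 0]],
    [[-0.5, -2.4, 0], [0, 0, 0]],
    [[-0.6, -3.0, 0], [0, 0, 0]],
    [[-0.6, -3.0, 0], [0, 0, 0]],
    [[-0.6, -3.0, 0], [0, 0, 0]]
  ]
}}

```text
time: 18.7
tool_pos: [470.6, -392.0, 229.9]
tcp_rot: [179.9, -0.1, 150.0]
ft_force: [-0.4, 0.1, -0.4]
finger_gap: 28.7
grip_force: 49.7
```

```bash
python3 - <<'E'
from fit import *
np.set_printoptions(precision=1,suppress=True)
x=sense();print(x['tool_pos'],x['tcp_rot'],x['time'],x['ft_force'],x['finger_gap'],x['joint_pos'])
w=snapshot("wrist");cv2.imwrite("pics/w6.png",w["img"][:,:,::-1])
s=snapshot("scene");
for c,i in (('wrist',w),('scene',s)):
    print(c,[(a,b,atz(i,b,0)) for a,b in pin('tray',c)])
for l in ('cartridge_mid','lever_grip','collar_grip'):print(l,pin(l,'scene'))
E
```

```text
[ 470.6 -392.   229.9] [179.9  -0.1 150. ] 18.7 [-0.4  0.1 -0.4] 28.746249628174144 [ -44.6    9.5   83.2    0.    87.4 -104.6]
wrist [(0.59, array([321.7, 172.8]), array([ 477. , -395.2,    0. ]))]
scene [(0.84, array([388.7, 298.6]), array([ 478.1, -396.7,    0. ]))]
cartridge_mid [(0.67, array([393.2, 256.6])), (0.41, array([289.1, 235.8]))]
lever_grip [(0.69, array([387.5, 298.8])), (0.68, array([322.2, 237.2]))]
collar_grip [(0.55, array([308.9, 205.8])), (0.21, array([209.9, 214.6]))]
```

View pics/w6.png

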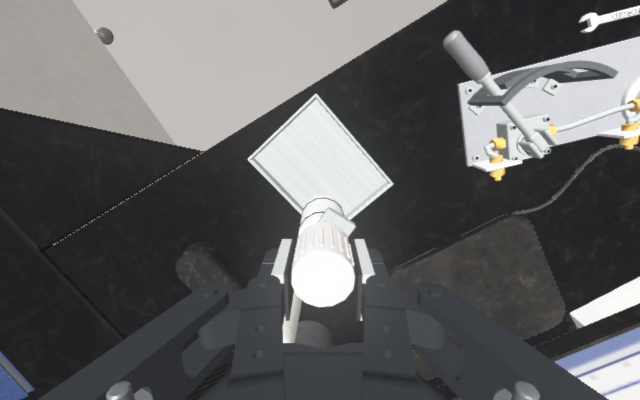

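>>> {"op": "send_rows", "data": {
  "steps": [
    [[0.1, -0.1, -1.3], [0, 0, 0]],
    [[0.1, -0.1, -2.8], [0, 0, 0]],
    [[0.1, -0.1, -4], [0, 0, 0]],
    [[0.1, -0.1, -4.8], [0, 0, 0]],
    [[0.1, -0.1, -5.2], [0, 0, 0]],
    [[0.1, -0.1, -5.35], [0, 0, 0]],
    [[0.1, -0.1, -5.4], [0, 0, 0]],
    [[0.1, -0.1, -5.4], [0, 0, 0]],
    [[0.1, -0.1, -5.4], [0, 0, 0]]
  ]
}}

```text
time: 20.18
tool_pos: [473.6, -396.6, 69.0]
tcp_rot: [-180.0, 0.0, 149.9]
ft_force: [0.4, 0.0, -1.2]
finger_gap: 28.2
grip_force: 49.7
```

>>> {"op": "send_rows", "data": {
  "steps": [
    [[0, 0, -0.06], [0, 0, 0]],
    [[0, 0, -0.12], [0, 0, 0]],
    [[0, 0, -0.17], [0, 0, 0]],
    [[0, 0, -0.2], [0, 0, 0]],
    [[0, 0, -0.2], [0, 0, 0]]
  ]
}}

```text
time: 20.8
tool_pos: [474.0, -396.7, 64.3]
tcp_rot: [-180.0, 0.1, 149.9]
ft_force: [-3.1, 3.6, 12.6]
finger_gap: 28.4
grip_force: 51.3
```

>>> {"op": "send_rows", "data": {
  "steps": [
    [[0, 0, 0.06], [0, 0, 0]],
    [[0, 0, 0.06], [0, 0, 0]],
    [[0, 0, 0.06], [0, 0, 0]]
  ]
}}

```text
time: 21.18
tool_pos: [473.4, -396.3, 64.3]
tcp_rot: [180.0, 0.0, 149.9]
ft_force: [-0.5, -0.4, 5.5]
finger_gap: 28.6
grip_force: 50.3
```

>>> {"op": "send_rows", "data": {
  "steps": [
    [[0, 0, 0], [0, 0, 0]],
    [[0, 0, 0], [0, 0, 0]],
    [[0, 0, 0], [0, 0, 0]],
    [[0, 0, 0], [0, 0, 0]],
    [[0, 0, 0.7], [0, 0, 0]],
    [[0, 0, 2], [0, 0, 0]],
    [[0, 0, 4], [0, 0, 0]],
    [[0, 0, 6], [0, 0, 0]],
    [[0, 0, 6], [0, 0, 0]]
  ],
  "fingers": 0
}}

```text
time: 22.3
tool_pos: [475.8, -398.7, 253.7]
tcp_rot: [-179.8, 0.7, 149.9]
ft_force: [-0.0, 0.1, -0.2]
finger_gap: 85.3
grip_force: 0.0
```

```bash
python3 - <<'E'
from fit import *
np.set_printoptions(precision=1,suppress=True)
x=sense();print(x['tool_pos'],x['time'],x['ft_force'],x['finger_gap'])
w=snapshot("wrist")["img"];s=snapshot("scene")["img"]
a=cv2.resize(w,(640,400));b=cv2.resize(s[180:330,270:430],None,fx=3.6,fy=3.6,interpolation=3)
cv2.imwrite("pics/w7.png",a[:,:,::-1]);cv2.imwrite("pics/s7.png",b[:,:,::-1])
E
```

```text
[ 475.8 -398.7  253.7] 22.3 [-0.   0.1 -0.2] 85.29208127370622
```

View pics/w7.png

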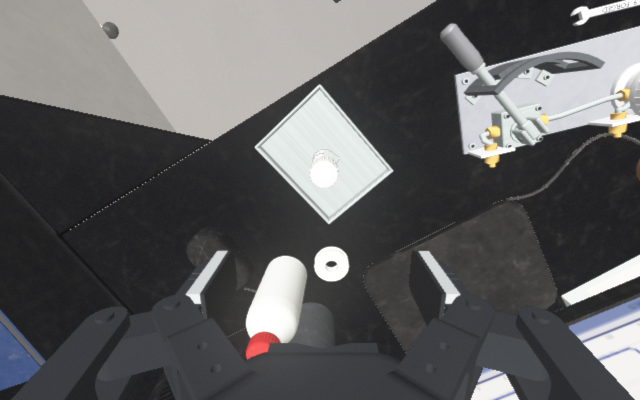

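View pics/s7.png

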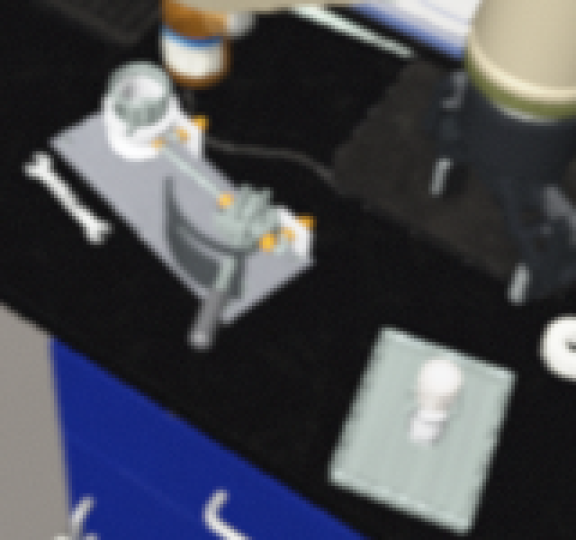

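The wrist view shows the cartridge upright near the tray's middle (322,165). The scene view shows the lever in the bypass notch and the collar empty and down, with the wrench, tape and bottles where they were.

```bash
python3 -c "
from bench import order
print(order.hand_in())"
```

```text
the job is handed in; nothing more can be done
None
```

The job is handed in at about 22 s of the 64 s allowed: the lever is in the bypass notch, the collar is turned and down in its second notch, and the spent cartridge stands upright in the tray; the hand-in gave no verdict.

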